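Switch on a guarded bench supply

ROBOT

A 7-joint arm with a two-finger parallel gripper is mounted at the origin on the work surface. World frame = base frame: x ahead of the robot, y to its left, z up, the work surface at z = 0. Lengths are in m, angles in degrees, forces in N, time in s.
With the tool pointing down it reaches from about 0.35 to 0.9 m from the base axis. Payload 7.2 kg.
Tool frame: the origin (TCP) lies midway between the tips of the shut fingers; the grasp point (between the pads) lies 19 mm behind it (hold_point_z is the distance from the TCP to the grasp point, in m); z points along the fingers, y is the line along which they close (so a half turn about z gives the same grasp; the last joint's range is limited). The gripper opens to 85 mm and grips with 20 to 120 N. Pads are 22 mm wide; open, the fingers measure 114 mm over their backs; the gripper's body (76 mm by 85 mm) begins 54 mm behind the grasp point. The pads swing forward as they close: fully open they stand 13 mm farther back than shut.
Start: joints at [-74.095, 23.554, -0.728, 91.456, 0.321, 64.991, -4.71], TCP at [0.212, 0.588, 0.231] pointing down, gripper open.
Joint ranges: [-169.25, 169.25], [-16.82, 113.86], [-84.01, 82.57], [7.8, 145.47], [-59.2, 239.2], [7.22, 106.19], [-163.78, 163.78]. Speed limits (degrees/s): [136.94, 136.94, 172.46, 172.46, 180, 180, 180].

INTERFACE

Orientations are given as a 3x3 rotation matrix whose columns are the frame's x, y, z axes.
In Python, from workcell import * gives the robot as it stands.
- The arm moves only by the shell command python3 -m pendant 'ROWS' [OPENING]. ROWS is JSON, a list of rows, each an object of numbers: "x", "y", "z": the shift along the world's x, y, z in cm; "rx", "ry", "rz": the turn, a rotation vector about the world's x, y, z in degrees. A call has 1 to 8 rows; each row shifts and turns the commanded pose from where the row before left it; what a row does not reach is not made up. A row lasts 1/12 s, in which the tool goes at most 41.7 mm and 7.16 degrees, less where a joint would pass 70% of its speed; a pose out of reach is approached as far as the arm can. A call with a gripper value outside its range is refused whole. OPENING is the finger opening in cm, from 0 to 8.54, set as the call begins (- or left out, the last holds). The fingers move at their own pace and stop on an object; the grip force is fixed at half the most. Time passes only in rows, so rows that do not move let the fingers close. It gives the time, the measured TCP pose, the force, the opening and the grip force at its end, in the units of the state.
- get_obs(): the state, without advancing time (a new reading comes with each control period).
- camera(name): name is "side" or "top"; returns the picture (384x512x3 uint8, blue, green, red); there is no depth.
- camera_params(name): a dict with "fov_y" (degrees; the focal length in pixels is half the picture's height over the tangent of half this angle, whatever the lens; pixels are square), "cx", "cy" (the principal point, pixels), "camera_from_world" (4x4, takes a point from world to camera coordinates). Camera axes: x right, y down, z forward; pixel columns grow to the right and rows downward; lengths in m; the calibration is good to about 2 mm. A picture is of the moment at which its call begins. camera_params takes no time and is no camera call.
- hand_in(): hands the job in; it is judged then, once.
The state is a dict: "time_s": time; "joint_positions": joint angles; "joint_velocities": joint speeds; "effort": joint torques, N m; "position": TCP position; "ee_rot": TCP orientation; "contact_force": force on the tool from outside, world axes, zero at the start; "wrist_torque": the same for the moment, N m; "finger_gap": finger opening in m; "gripper_force": force on a finger pad.
Only numpy, scipy, OpenCV 4.12 (cv2) and the standard library are available. Lean on these libraries where they do the work, as an engineer would, in place of code of your own. Each camera call takes 0.05 s, during which the arm holds its last target. There are 200 camera calls.

TASK

On the low grey power box, lift the flat hinged metal guard with the back of a finger and swing it up and over until it stands open by itself, then flip the small toggle beneath it all the way over, towards the guard's hinge. Then tip the guard forward again so that it drops shut over the switch. Only push with the fingers, gently, without pinching anything, and leave the box's other, unguarded toggle and the loose things around as they are.

Things in the scene. Friction and masses are not known exactly. Their poses are not given: they have to be found in the camera images.
- power_box: grey steel box fixed to the bench, 170 (x) x 200 (y) x 50 mm high, turned by up to 0.3 rad. Origin: centre of its underside. +x points from its front to its back (roughly away from the robot), +y to its left, z up. The guarded switch is centred on y = +30 mm; an unguarded toggle of the same kind stands at y = -65 mm
- guard_hinge (a point): middle of the guard's hinge axis (along the box's y), at box x = +40, y = +30, z = 100 mm. Two fixed upright cheeks, 4 mm thick and 43 mm high above the box top, flank the switch 40 mm to either side (76 mm clear between), from box x = -47 to +47, with hinge posts 56 mm high outside them; the front between the cheeks is open and the guard overhangs them by 33 mm
- guard (a joint): guard angle (rad): 0 = shut (level), grows as it lifts, stop at 1.85 (leaning 16 degrees back past upright). Flat aluminium flap 120 mm long, 84 wide, 4 thick, 60 g, hinged at its back edge. When shut its middle plane is 100 mm above the bench, its free front edge at box x = -80 mm, with 48 mm of open space between it and the box top. Free hinge: it drops shut when let go below 1.57 and stays open beyond
- guard_edge (a point): middle of the guard's free front edge, in mid-thickness, 120 mm from the hinge axis; moves with the guard
- toggle (a joint): angle of the guarded toggle (rad): 0 to 0.1 at the start = leaning to the box's front (off); 0.8 = leaning to the back, towards the guard's hinge (on); stops at both ends. Stays where it is left, friction 0.04 N m. Steel bat 8 mm thick, 11 mm ball end, pivot at box x = -22, y = +30, z = 52 mm, 34 mm from pivot to ball centre, leaning 0.4 rad either side of vertical
- toggle_tip (a point): centre of the ball end of the guarded toggle; moves with it
- spare (a joint): angle of the unguarded toggle (rad), same shape at box x = -22, y = -65 mm; starts anywhere from 0 to 0.8; to be left alone
- flux_jar: small closed jar, 26 mm across, 35 mm high, standing loose on the back right of the power box's top (box x about +66, y about -60); origin under its centre
- spool: metal spool standing on end, 50 mm across, 32 mm high, in front of the work; origin under its centre
- tip_cup: small dark steel cup, 44 mm across, 35 mm high, standing between the power box and the soldering station; origin under its centre
- led_module: round lamp board on a finned aluminium heat sink, 44 mm across, 36 mm high, in front of the work; origin under its centre
- screwdriver: screwdriver 160 mm long lying on the bench in front of the work, about 30 mm high at most; origin under its middle
- meter: hand multimeter lying flat, 140 x 70 x 36 mm, at the left; origin under its centre
- spray: spray can, 52 mm across, 150 mm high, standing behind the work; origin under its centre
- station: black soldering station fixed to the bench, 130 x 120 x 95 mm high, beside the power box, on its left or right; origin under its centre
- spare_tip (a point): centre of the ball end of the unguarded toggle

How it is judged:
By the outcome, as a careful person would: the job done as asked, in the order asked, and still so for the second after the job is handed in, with the robot touching nothing.
It also fails if it takes over 54 s, if anything falls off the work surface, if the arm or the gripper's body presses on something with over 40 N, if the wrist force passes 120 N, or if a joint passes its speed limit or range.

## Working session

There is one attempt and no reset: what is moved stays moved. The work goes in short steps, Python scripts to look and compute and a shell command to move; the robot and the scene stay as the last step left them, time stands still between calls to the robot, and variables do not carry over. Pictures are saved under pics/ and viewed, at most 10 in all, crops included, and the job is handed in when it is done.

```bash
mkdir -p pics; ls; python3 - <<'E'
from workcell import *
import cv2,numpy as np
for n in("top","side"):
    cv2.imwrite(f"pics/{n}0.png",camera(n)); p=camera_params(n); print(n,p["fov_y"],p["cx"],p["cy"]); print(np.round(p["camera_from_world"],3))
o=get_obs(); print(o["time_s"],o["position"],np.round(o["ee_rot"],2))
E
```

```text
pics
top 53.19660063737333 260.8657642886126 194.9293117114047
[[-0.01  -1.    -0.02   0.098]
 [-0.989  0.013 -0.149  0.575]
 [ 0.15   0.018 -0.989  1.02 ]
 [ 0.     0.     0.     1.   ]]
side 45.825022502486874 254.22480024026066 189.47827396915773
[[ 0.995 -0.1   -0.008 -0.566]
 [-0.083 -0.775 -0.627  0.178]
 [ 0.056  0.624 -0.779  1.06 ]
 [ 0.     0.     0.     1.   ]]
0.1 [0.21171304 0.5875886  0.23054861] [[-0.94  0.34 -0.  ]
 [ 0.34  0.94 -0.  ]
 [-0.   -0.   -1.  ]]
```

View pics/top0.png

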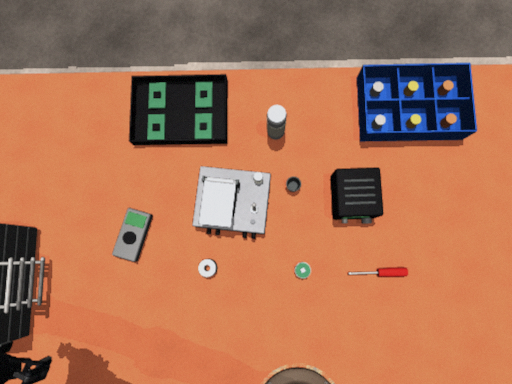

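View pics/side0.png

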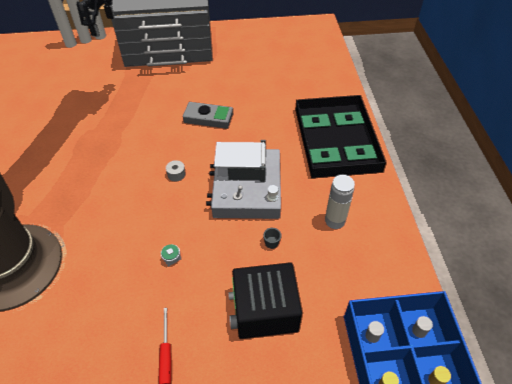

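The top view shows the box at about px (232,200), its guard at (218,203) and the jar at (258,178). The station is to the right at (357,193). In the side view the guard is at (240,157) and the spare toggle at (238,192). I'll zoom in on both.

```bash
python3 - <<'E'
import cv2,numpy as np
a=cv2.imread("pics/top0.png")[155:245,185:305]; b=cv2.imread("pics/side0.png")[130:225,195:295]
a=cv2.resize(a,None,fx=4.5,fy=4.5,interpolation=cv2.INTER_CUBIC)[:,:540]
b=cv2.resize(b,None,fx=6,fy=6,interpolation=cv2.INTER_CUBIC)
cv2.imwrite("pics/ztop.png",a);cv2.imwrite("pics/zside.png",b)
E
cat > h.py <<'E'
from workcell import *
import numpy as np, cv2
P={n:camera_params(n) for n in("top","side")}
def ray(n,u,v):
    p=P[n]; T=p["camera_from_world"]; T=np.array(T); f=192/np.tan(np.radians(p["fov_y"]/2))
    d=T[:3,:3].T@np.array([(u-p["cx"])/f,(v-p["cy"])/f,1]); return -T[:3,:3].T@T[:3,3],d
def onz(n,u,v,z):
    o,d=ray(n,u,v); return o+d*(z-o[2])/d[2]
def proj(n,X):
    p=P[n]; T=np.array(p["camera_from_world"]); f=192/np.tan(np.radians(p["fov_y"]/2))
    c=T[:3,:3]@np.array(X)+T[:3,3]; return np.array([p["cx"]+f*c[0]/c[2],p["cy"]+f*c[1]/c[2]])
E
```

```text
(no output)
```

View pics/ztop.png

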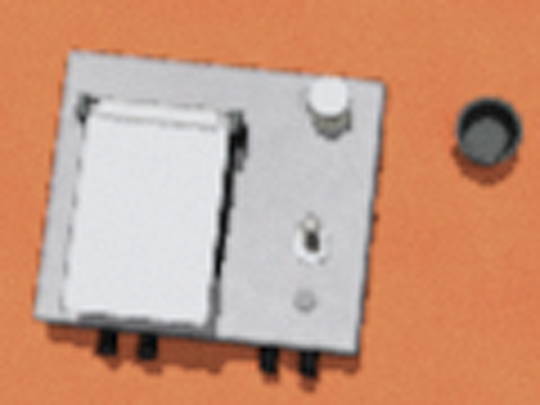

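View pics/zside.png

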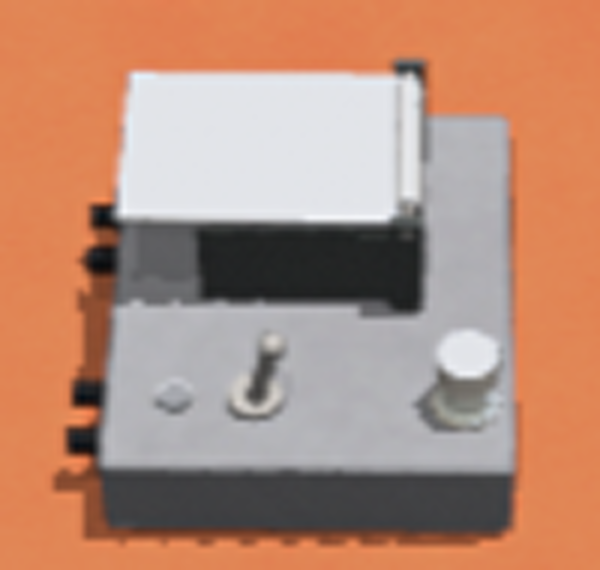

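The top crop shows the box-top corners at about (70,52), (385,83), (360,352) and (36,318) in 4.5x pixels, and the guard's front corners at about (63,320) and (213,328). The side crop shows the guard's front corners at (118,221) and (132,73) in 6x pixels. The guard is shut.

```bash
cat > pose.py <<'E'
from h import *
from scipy.optimize import least_squares
obs=[]
for (u,v),X in zip([(70,52),(385,83),(360,350),(36,318)],[(85,100,50),(85,-100,50),(-85,-100,50),(-85,100,50)]):
    obs.append(("top",185+u/4.5,155+v/4.5,X))
for (u,v),X in zip([(510,117),(516,470),(103,468)],[(85,100,50),(85,-100,50),(-85,-100,50)]):
    obs.append(("side",195+u/6,130+v/6,X))
for (u,v),X in zip([(63,320),(213,328)],[(-80,72,102),(-80,-12,102)]): obs.append(("top",185+u/4.5,155+v/4.5,X))
for (u,v),X in zip([(132,73),(118,221)],[(-80,72,102),(-80,-12,102)]): obs.append(("side",195+u/6,130+v/6,X))
def w(q,X):
    c,s=np.cos(q[2]),np.sin(q[2]); x,y,z=np.array(X)/1000; return np.array([q[0]+c*x-s*y,q[1]+s*x+c*y,z])
f=lambda q:np.ravel([np.array(o[1:3])-.5-proj(o[0],w(q,o[3])) for o in obs])
r=least_squares(f,[.6,0.1,0],loss="soft_l1"); q=r.x
if __name__=="__main__":
    print("pose",q,np.degrees(q[2])); print(np.round(r.fun.reshape(-1,2) if 0 else f(q).reshape(-1,2),1).tolist())
    for n,X in dict(hinge=(40,30,100),edge=(-80,30,100),toggle0=(-22-13,30,83),toggle1=(-9,30,83),spare=(-22,-65,83)).items(): print(n,np.round(w(q,X),4))
    for n,u,v,z in[("spool",207,268,.032),("led",303,270,.036),("cup",293,184,.035),("spray",277,112,.15),("meter",132,235,.036),("station",357,193,.095)]: print(n,np.round(onz("top",u,v,z),3))
E
python3 pose.py
```

```text
pose [ 0.56703166  0.171883   -0.11082445] -6.349773106613643
[[0.5, 1.0], [-0.6, 1.2], [-0.1, -0.4], [0.6, -0.3], [0.6, 0.6], [-0.3, -0.4], [1.1, -0.5], [-0.3, 2.4], [1.0, 1.0], [0.9, -0.4], [0.8, -0.1]]
hinge [0.6101 0.1973 0.1   ]
edge [0.4908 0.2105 0.1   ]
toggle0 [0.5356 0.2056 0.083 ]
toggle1 [0.5614 0.2027 0.083 ]
spare [0.538  0.1097 0.083 ]
spool [0.378 0.241 0.032]
led [ 0.37  -0.021  0.036]
cup [0.608 0.001 0.035]
spray [0.776 0.045 0.15 ]
meter [0.47  0.45  0.036]
station [ 0.57  -0.163  0.095]
```

```bash
A='[{"x":1.43,"y":-2.32,"rz":-6.95},{"x":1.43,"y":-2.32,"rz":-6.95},{"x":1.43,"y":-2.32,"rz":-6.95},{"x":1.43,"y":-2.32,"rz":-6.95},{"x":1.43,"y":-2.32,"rz":-6.95},{"x":1.43,"y":-2.32,"rz":-6.95},{"x":1.43,"y":-2.32,"rz":-6.95},{"x":1.43,"y":-2.32,"rz":-6.95}]'; : ; python3 -m pendant '[{"x":1.43,"y":-2.32,"rz":-6.95},{"x":1.43,"y":-2.32,"rz":-6.95},{"x":1.43,"y":-2.32,"rz":-6.95},{"x":1.43,"y":-2.32,"rz":-6.95},{"x":1.43,"y":-2.32,"rz":-6.95},{"x":1.43,"y":-2.32,"rz":-6.95},{"x":1.43,"y":-2.32,"rz":-6.95},{"x":1.43,"y":-2.32,"rz":-6.95}]' 0
```

```text
validation failed for argument at $[0]...
```

```bash
python3 -m pendant '[{"x":1.43,"y":-2.32,"z":0,"rx":0,"ry":0,"rz":-6.95},{"x":1.43,"y":-2.32,"z":0,"rx":0,"ry":0,"rz":-6.95},{"x":1.43,"y":-2.32,"z":0,"rx":0,"ry":0,"rz":-6.95},{"x":1.43,"y":-2.32,"z":0,"rx":0,"ry":0,"rz":-6.95}]' 0
```

```text
time_s: 0.43
position: [0.2694, 0.4939, 0.2308]
ee_rot: [[-0.67, 0.742, -0.0], [0.742, 0.67, -0.001], [-0.0, -0.001, -1.0]]
contact_force: [0.4, 0.7, 0.6]
finger_gap: 0.0393
gripper_force: 0.0
```

```bash
python3 -m pendant '[{"x":1.43,"y":-2.32,"rz":-6.95},{"x":1.43,"y":-2.32,"rz":-6.95},{"x":1.43,"y":-2.32,"rz":-6.95},{"x":1.43,"y":-2.32,"rz":-6.95},{"x":1.43,"y":-2.32,"rz":-6.95},{"x":1.43,"y":-2.32,"rz":-6.95},{"x":1.43,"y":-2.32,"rz":-6.9},{"x":1.43,"y":-2.32}]' 0
```

```text
validation failed for argument at $[0]...
```

```bash
python3 -m pendant '[{"x":1.43,"y":-2.32,"z":0,"rx":0,"ry":0,"rz":-6.95},{"x":1.43,"y":-2.32,"z":0,"rx":0,"ry":0,"rz":-6.95},{"x":1.43,"y":-2.32,"z":0,"rx":0,"ry":0,"rz":-6.95},{"x":1.43,"y":-2.32,"z":0,"rx":0,"ry":0,"rz":-6.95},{"x":1.43,"y":-2.32,"z":0,"rx":0,"ry":0,"rz":-6.95},{"x":1.43,"y":-2.32,"z":0,"rx":0,"ry":0,"rz":-6.95},{"x":1.43,"y":-2.32,"z":0,"rx":0,"ry":0,"rz":-6.9},{"x":1.43,"y":-2.32,"z":0,"rx":0,"ry":0,"rz":0}]' 0 && python3 -m pendant '[{"x":1.43,"y":-2.32,"z":0,"rx":-0.8,"ry":-7,"rz":0},{"x":1.43,"y":-2.32,"z":0,"rx":-0.8,"ry":-7,"rz":0},{"x":1.43,"y":-2.32,"z":0,"rx":-0.8,"ry":-7,"rz":0},{"x":1.43,"y":-2.32,"z":0,"rx":-0.8,"ry":-7,"rz":0},{"x":0,"y":0,"z":0,"rx":-0.8,"ry":-7,"rz":0},{"x":0,"y":0,"z":0,"rx":-0.8,"ry":-7,"rz":0},{"x":0,"y":0,"z":0,"rx":-0.8,"ry":-7,"rz":0},{"x":0,"y":0,"z":0,"rx":0,"ry":0,"rz":0}]' 0; python3 -c "
from workcell import *;print(get_obs()['joint_positions'])"
```

```text
time_s: 1.1
position: [0.3838, 0.3082, 0.2311]
ee_rot: [[0.116, 0.993, -0.0], [0.993, -0.116, -0.0], [-0.0, -0.0, -1.0]]
contact_force: [0.9, 0.3, 0.7]
finger_gap: -0.0001
gripper_force: 0.0
time_s: 1.77
position: [0.4359, 0.2155, 0.2272]
ee_rot: [[0.123, 0.757, 0.642], [0.992, -0.08, -0.096], [-0.021, 0.648, -0.761]]
contact_force: [0.4, -0.4, -1.4]
finger_gap: 0.0003
gripper_force: 0.0
[-7.22836955e+01 -4.34459333e-02  1.42152224e+01  1.35745234e+02
  5.97710332e+01  4.35510411e+01 -1.09677280e+02]
```

```bash
python3 -m pendant '[{"x":0,"y":0,"z":-2.5,"rx":0,"ry":0,"rz":0},{"x":0,"y":0,"z":-2.5,"rx":0,"ry":0,"rz":0},{"x":0,"y":0,"z":-2.5,"rx":0,"ry":0,"rz":0},{"x":0,"y":0,"z":-2.5,"rx":0,"ry":0,"rz":0},{"x":0,"y":0,"z":-2.5,"rx":0,"ry":0,"rz":0},{"x":0,"y":0,"z":-2.5,"rx":0,"ry":0,"rz":0},{"x":0,"y":0,"z":0,"rx":0,"ry":0,"rz":0},{"x":0,"y":0,"z":0,"rx":0,"ry":0,"rz":0}]' 0; python3 - <<'E'
from h import *
print(get_obs()['joint_positions'])
a=cv2.resize(camera("top")[130:270,150:300],None,fx=2.6,fy=2.6);b=cv2.resize(camera("side")[110:250,110:300],None,fx=2.6,fy=2.6)
cv2.imwrite("pics/c1.png",np.hstack([a,b])[:, :800])
E
```

```text
time_s: 2.43
position: [0.4379, 0.2144, 0.0781]
ee_rot: [[0.125, 0.76, 0.638], [0.992, -0.078, -0.101], [-0.027, 0.646, -0.763]]
contact_force: [0.1, 0.1, 1.1]
finger_gap: -0.0003
gripper_force: 0.0
[ -70.2453542    22.3856177    14.73227468  142.67967169   94.26138479
   30.86333408 -153.94595853]
```

```bash
python3 - <<'E'
import cv2
print(cv2.imread("pics/c1.png").shape)
E
```

```text
(364, 800, 3)
```

View pics/c1.png

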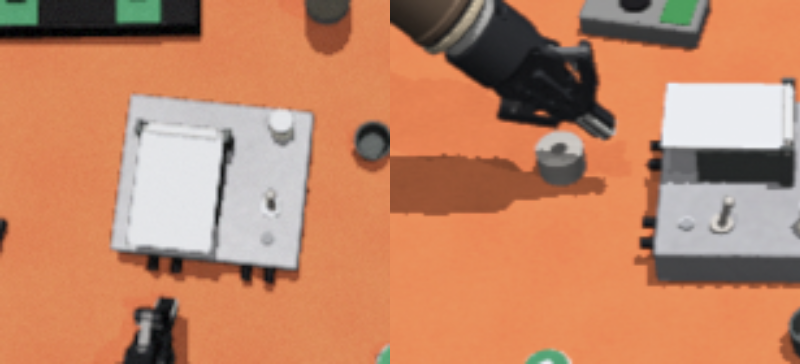

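The fingers are shut and lined up in front of the guard. In the crop the tip is at about (165,303) from the top and (605,130) from the side. The spool is untouched. Next I slide the tip under the guard's front edge.

```bash
python3 -m pendant '[{"x":0.9,"y":-0.1,"z":-0.4,"rx":0,"ry":0,"rz":0},{"x":0.9,"y":-0.1,"z":-0.4,"rx":0,"ry":0,"rz":0},{"x":0.9,"y":-0.1,"z":0,"rx":0,"ry":0,"rz":0},{"x":0.9,"y":-0.1,"z":0,"rx":0,"ry":0,"rz":0},{"x":0.9,"y":-0.1,"z":0,"rx":0,"ry":0,"rz":0},{"x":0.9,"y":-0.1,"z":0,"rx":0,"ry":0,"rz":0},{"x":0,"y":0,"z":0,"rx":0,"ry":0,"rz":0},{"x":0,"y":0,"z":0,"rx":0,"ry":0,"rz":0}]' 0; python3 - <<'E'
from pose import *
o=get_obs();p=o["position"];c,s=np.cos(q[2]),np.sin(q[2]);d=p[:2]-q[:2]
print("box",c*d[0]+s*d[1],-s*d[0]+c*d[1],p[2],o['joint_positions'])
# lift plan: tip-centre path in box x,z -> row deltas in world
phi=np.radians(50);t=np.pi/2-phi;off=14.5*np.array([np.cos(t),np.sin(t)])
pts=[]
for th in np.radians(range(0,105,6)):
    e=np.array([-np.cos(th),np.sin(th)]);n=np.array([-np.sin(th),-np.cos(th)])
    if th<phi: k=np.array([40,100])+120*e+2*n+ 20*np.array([np.cos(phi),-np.sin(phi)])
    else: k=np.array([40,100])+100*e+2*n
    pts.append(np.r_[np.degrees(th),k-off])
print(np.round(pts,0).tolist())
E
```

```text
time_s: 3.2
position: [0.492, 0.2094, 0.0709]
ee_rot: [[0.126, 0.758, 0.64], [0.992, -0.083, -0.096], [-0.02, 0.647, -0.763]]
contact_force: [-0.5, -0.5, -0.8]
finger_gap: -0.0002
gripper_force: 0.0
box -0.07868160117065827 0.029041121369561773 0.07092657861941118 [ -63.90159856   25.4661067    16.82864778  138.77493188  102.49539534
   27.08818896 -155.33851625]
[[0.0, -78.0, 73.0], [6.0, -78.0, 86.0], [12.0, -76.0, 98.0], [18.0, -73.0, 111.0], [24.0, -69.0, 122.0], [30.0, -63.0, 134.0], [36.0, -57.0, 144.0], [42.0, -49.0, 154.0], [48.0, -40.0, 163.0], [54.0, -32.0, 170.0], [60.0, -23.0, 176.0], [66.0, -14.0, 181.0], [72.0, -4.0, 185.0], [78.0, 6.0, 188.0], [84.0, 16.0, 190.0], [90.0, 27.0, 191.0], [96.0, 37.0, 190.0], [102.0, 48.0, 189.0]]
```

```bash
python3 -m pendant '[{"x":0,"y":0,"z":1.4,"rx":0,"ry":0,"rz":0},{"x":0.2,"y":-0.02,"z":1.3,"rx":0,"ry":0,"rz":0},{"x":0.3,"y":-0.03,"z":1.2,"rx":0,"ry":0,"rz":0},{"x":0.4,"y":-0.05,"z":1.2,"rx":0,"ry":0,"rz":0},{"x":0.5,"y":-0.06,"z":0.9,"rx":0,"ry":0,"rz":0},{"x":0.5,"y":-0.06,"z":0.9,"rx":0,"ry":0,"rz":0},{"x":0.5,"y":-0.06,"z":0.7,"rx":0,"ry":0,"rz":0},{"x":0.5,"y":-0.06,"z":0.7,"rx":0,"ry":0,"rz":0}]' 0; python3 - <<'E'
from h import *
a=cv2.resize(camera("top")[130:270,150:300],None,fx=2.6,fy=2.6);b=cv2.resize(camera("side")[90:230,150:306],None,fx=2.6,fy=2.6)
cv2.imwrite("pics/c2.png",np.hstack([a,b])[:, :800])
print(get_obs()['joint_positions'])
E
```

```text
time_s: 3.87
position: [0.52, 0.2065, 0.1538]
ee_rot: [[0.124, 0.759, 0.639], [0.992, -0.081, -0.095], [-0.02, 0.646, -0.763]]
contact_force: [0.5, -0.4, -0.6]
finger_gap: -0.0003
gripper_force: 0.1
[ -65.9235162    14.81544127   22.76734534  133.91663796   77.1175887
   26.43178835 -121.50883295]
```

View pics/c2.png

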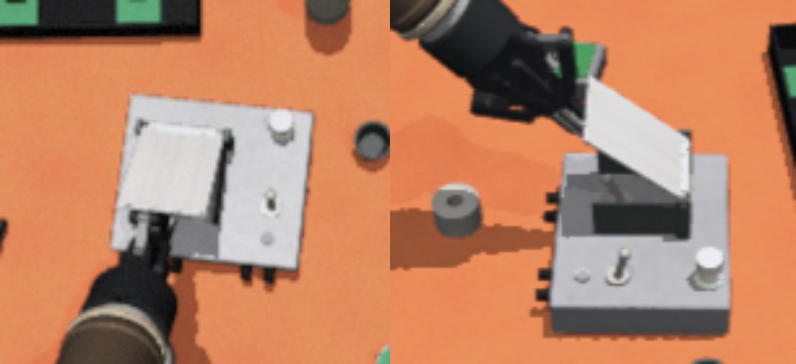

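The guard has swung up to about 40°, resting on the finger back with its edge near (590,85) in the crop. Nothing else has moved, so I continue the arc.

```bash
python3 -m pendant '[{"x":0.9,"y":-0.1,"z":0.9,"rx":0,"ry":0,"rz":0},{"x":0.9,"y":-0.1,"z":0.7,"rx":0,"ry":0,"rz":0},{"x":0.9,"y":-0.1,"z":0.6,"rx":0,"ry":0,"rz":0},{"x":0.9,"y":-0.1,"z":0.5,"rx":0,"ry":0,"rz":0},{"x":1.0,"y":-0.11,"z":0.4,"rx":0,"ry":0,"rz":0},{"x":1.0,"y":-0.11,"z":0.3,"rx":0,"ry":0,"rz":0},{"x":1.0,"y":-0.11,"z":0.2,"rx":0,"ry":0,"rz":0},{"x":1.1,"y":-0.12,"z":0.1,"rx":0,"ry":0,"rz":0}]' 0; python3 -m pendant '[{"x":0.7,"y":-0.08,"z":0,"rx":0,"ry":0,"rz":0},{"x":0.7,"y":-0.08,"z":0,"rx":0,"ry":0,"rz":0},{"x":0.6,"y":-0.07,"z":0,"rx":0,"ry":0,"rz":0},{"x":0,"y":0,"z":0,"rx":0,"ry":0,"rz":0},{"x":0,"y":0,"z":0,"rx":0,"ry":0,"rz":0}]' 0;  python3 - <<'E'
from h import *
a=cv2.resize(camera("top")[130:270,150:300],None,fx=2.6,fy=2.6);b=cv2.resize(camera("side")[90:230,150:306],None,fx=2.6,fy=2.6)
cv2.imwrite("pics/c3.png",np.hstack([a,b])[:, :800])
print(get_obs()['joint_positions'])
E
```

```text
time_s: 4.63
position: [0.5971, 0.1981, 0.1899]
ee_rot: [[0.124, 0.759, 0.639], [0.992, -0.081, -0.096], [-0.021, 0.646, -0.763]]
contact_force: [-0.0, 0.4, 0.2]
finger_gap: 0.0004
gripper_force: 0.0
time_s: 5.05
position: [0.6173, 0.1954, 0.1902]
ee_rot: [[0.125, 0.759, 0.639], [0.992, -0.082, -0.097], [-0.021, 0.646, -0.763]]
contact_force: [0.0, -0.4, 0.1]
finger_gap: -0.0004
gripper_force: 0.0
[-56.26157833  17.18009613  23.79557471 123.09532719  63.31068839
  22.22905655 -97.99453949]
```

View pics/c3.png

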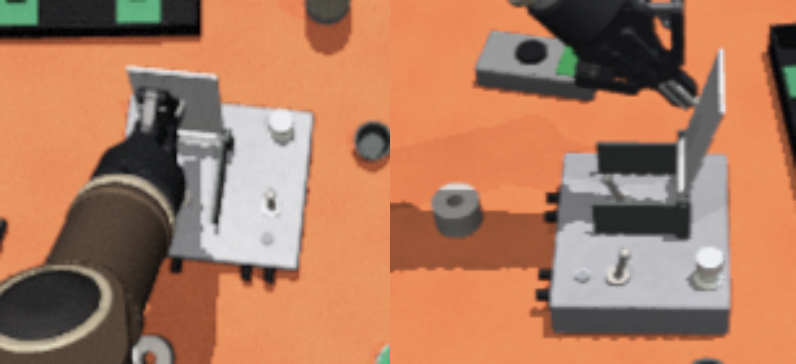

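The guard now stands open against its stop, with its free edge at (720,55) in the crop. The toggle still leans to the front, at (610,185). I back off, straighten the tool and come down in front of the toggle.

```bash
python3 -m pendant '[{"x":-1.4,"y":0.16,"z":0,"rx":0,"ry":0,"rz":0},{"x":-1.4,"y":0.16,"z":0,"rx":0,"ry":0,"rz":0},{"x":-1.4,"y":0.16,"z":0,"rx":0,"ry":0,"rz":0},{"x":-1.4,"y":0.16,"z":0,"rx":0.7,"ry":6,"rz":0},{"x":-1.4,"y":0.16,"z":0,"rx":0.7,"ry":6,"rz":0},{"x":-1.4,"y":0.16,"z":0,"rx":0.7,"ry":6,"rz":0},{"x":-1.4,"y":0.16,"z":0,"rx":0.7,"ry":6,"rz":0},{"x":-1.4,"y":0.16,"z":0,"rx":0.7,"ry":6,"rz":0}]' 0; python3 -m pendant '[{"x":0,"y":0,"z":0,"rx":0.7,"ry":6,"rz":0},{"x":0,"y":0,"z":0,"rx":0.4,"ry":4,"rz":0},{"x":0,"y":0,"z":0,"rx":0,"ry":0,"rz":0},{"x":0,"y":0,"z":0,"rx":0,"ry":0,"rz":0}]' 0; cat > at.py <<'E'
from pose import *
o=get_obs();p=o["position"];c,s=np.cos(q[2]),np.sin(q[2]);d=p[:2]-q[:2]
print("box",np.round([c*d[0]+s*d[1],-s*d[0]+c*d[1],p[2]],4),np.round(o['joint_positions'],0))
E
python3 at.py
```

```text
time_s: 5.82
position: [0.524, 0.2017, 0.1904]
ee_rot: [[0.122, 0.946, 0.299], [0.992, -0.106, -0.071], [-0.036, 0.306, -0.952]]
contact_force: [0.4, -0.3, -0.3]
finger_gap: -0.0001
gripper_force: 0.0
time_s: 6.15
position: [0.5264, 0.1996, 0.1899]
ee_rot: [[0.121, 0.983, 0.135], [0.992, -0.114, -0.057], [-0.041, 0.141, -0.989]]
contact_force: [-1.5, -0.7, -0.5]
finger_gap: 0.0003
gripper_force: 0.0
box [-0.0435  0.023   0.1899] [-37.  17.   9. 109.   5.  50. -39.]
```

```bash
python3 -m pendant '[{"x":-1.0,"y":0.5,"z":0,"rx":1.6,"ry":3.9,"rz":0},{"x":-1.0,"y":0.4,"z":0,"rx":1.6,"ry":3.9,"rz":0},{"x":0,"y":0,"z":-1.5,"rx":0,"ry":0,"rz":0},{"x":0,"y":0,"z":-1.5,"rx":0,"ry":0,"rz":0},{"x":0,"y":0,"z":-1.5,"rx":0,"ry":0,"rz":0},{"x":0,"y":0,"z":-1.5,"rx":0,"ry":0,"rz":0},{"x":0,"y":0,"z":0,"rx":0,"ry":0,"rz":0},{"x":0,"y":0,"z":0,"rx":0,"ry":0,"rz":0}]' 0; python3 at.py;python3 - <<'E'
from h import *
a=cv2.resize(camera("top")[130:270,150:300],None,fx=2.6,fy=2.6);b=cv2.resize(camera("side")[90:230,150:306],None,fx=2.6,fy=2.6)
cv2.imwrite("pics/c4.png",np.hstack([a,b])[:, :800])
E
```

```text
time_s: 6.82
position: [0.5043, 0.2094, 0.1295]
ee_rot: [[0.115, 0.993, -0.003], [0.993, -0.115, -0.002], [-0.003, -0.002, -1.0]]
contact_force: [-0.2, 0.3, 0.2]
finger_gap: -0.0001
gripper_force: 0.0
box [-0.0665  0.0304  0.1295] [-33.  22.   6. 109.  -3.  49. -31.]
```

View pics/c4.png

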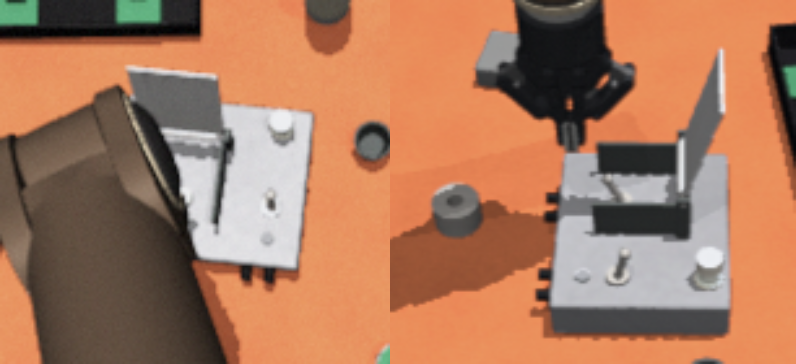

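The guard stays open. The fingers are above the front of the switch at (570,140), and the toggle still leans forward at (615,187). I tilt back 10° so the knuckles clear the guard, then descend and push.

```bash
python3 -m pendant '[{"x":0,"y":0,"z":-1.1,"rx":-0.6,"ry":-5,"rz":0},{"x":0,"y":0,"z":-1.1,"rx":-0.6,"ry":-5,"rz":0},{"x":0,"y":0,"z":-1.1,"rx":0,"ry":0,"rz":0},{"x":0,"y":0,"z":-1.1,"rx":0,"ry":0,"rz":0},{"x":0,"y":0,"z":-1.0,"rx":0,"ry":0,"rz":0},{"x":0,"y":0,"z":0,"rx":0,"ry":0,"rz":0},{"x":0,"y":0,"z":0,"rx":0,"ry":0,"rz":0}]' 0; python3 at.py; python3 -m pendant '[{"x":0.6,"y":-0.07,"z":0,"rx":0,"ry":0,"rz":0},{"x":0.6,"y":-0.07,"z":0,"rx":0,"ry":0,"rz":0},{"x":0.5,"y":-0.06,"z":0,"rx":0,"ry":0,"rz":0},{"x":0.5,"y":-0.06,"z":0,"rx":0,"ry":0,"rz":0},{"x":0.5,"y":-0.06,"z":0,"rx":0,"ry":0,"rz":0},{"x":0.5,"y":-0.06,"z":0,"rx":0,"ry":0,"rz":0},{"x":0,"y":0,"z":0,"rx":0,"ry":0,"rz":0}]' 0; python3 at.py
```

```text
time_s: 7.5
position: [0.5061, 0.2094, 0.0764]
ee_rot: [[0.117, 0.978, 0.172], [0.993, -0.114, -0.022], [-0.001, 0.174, -0.985]]
contact_force: [-0.2, 0.8, 0.9]
finger_gap: 0.0004
gripper_force: 0.0
box [-0.0647  0.0305  0.0764] [-39.  23.   9. 119.   5.  31. -41.]
time_s: 8.08
position: [0.5394, 0.2052, 0.0764]
ee_rot: [[0.117, 0.978, 0.173], [0.993, -0.115, -0.021], [-0.001, 0.175, -0.985]]
contact_force: [-0.9, -0.1, -0.2]
finger_gap: 0.0002
gripper_force: 0.0
box [-0.0311  0.0301  0.0764] [-36.  25.   9. 115.   4.  32. -38.]
```

```bash
for i in 1; do python3 -m pendant '[{"x":0.2,"y":-0.02,"z":0,"rx":0,"ry":0,"rz":0},{"x":0.2,"y":-0.02,"z":0,"rx":0,"ry":0,"rz":0},{"x":0,"y":0,"z":0,"rx":0,"ry":0,"rz":0}]' 0; done; python3 at.py; python3 -m pendant '[{"x":0.2,"y":-0.02,"z":0,"rx":0,"ry":0,"rz":0},{"x":0,"y":0,"z":0,"rx":0,"ry":0,"rz":0}]' 0; python3 at.py
```

```text
time_s: 8.33
position: [0.5419, 0.2048, 0.076]
ee_rot: [[0.117, 0.978, 0.172], [0.993, -0.115, -0.022], [-0.002, 0.173, -0.985]]
contact_force: [-0.9, -0.5, 0.2]
finger_gap: -0.0
gripper_force: 0.1
box [-0.0286  0.03    0.076 ] [-36.  26.   9. 114.   4.  32. -38.]
time_s: 8.5
position: [0.5438, 0.2048, 0.076]
ee_rot: [[0.116, 0.978, 0.172], [0.993, -0.114, -0.022], [-0.002, 0.173, -0.985]]
contact_force: [-0.8, -0.6, -0.6]
finger_gap: -0.0003
gripper_force: 0.4
box [-0.0267  0.0301  0.076 ] [-36.  26.   9. 114.   4.  32. -38.]
```

```bash
python3 - <<'E'
from h import *
b=cv2.resize(camera("side")[110:210,195:295],None,fx=5,fy=5,interpolation=cv2.INTER_CUBIC)
cv2.imwrite("pics/c5.png",b)
E
```

```text
(no output)
```

View pics/c5.png

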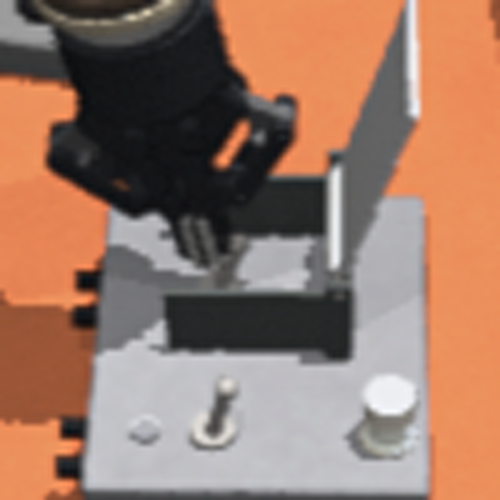

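The toggle is being pushed over, with its ball at about (238,242) in the crop. The knuckle at (290,110) still clears the guard. I keep going in small steps until the stop shows in the force.

```bash
python3 -m pendant '[{"x":0.2,"y":-0.02,"z":0,"rx":0,"ry":0,"rz":0},{"x":0,"y":0,"z":0,"rx":0,"ry":0,"rz":0}]' 0|grep -E "pos|cont"; python3 -m pendant '[{"x":0.2,"y":-0.02,"z":0,"rx":0,"ry":0,"rz":0},{"x":0,"y":0,"z":0,"rx":0,"ry":0,"rz":0}]' 0|grep -E "pos|cont"
```

```text
position: [0.546, 0.2048, 0.0762]
contact_force: [-1.4, 0.4, -1.3]
position: [0.5469, 0.2047, 0.0759]
contact_force: [-4.8, -0.3, 1.1]
```

```bash
python3 -m pendant '[{"x":0.15,"y":-0.02,"z":0,"rx":0,"ry":0,"rz":0},{"x":0,"y":0,"z":0,"rx":0,"ry":0,"rz":0}]' 0|grep -E "pos|cont"
```

```text
position: [0.5473, 0.2046, 0.0757]
contact_force: [-10.0, 0.4, 6.2]
```

It has hit the stop: the force reached 10 N with almost no more travel. I retreat, go up and check the toggle.

```bash
python3 -m pendant '[{"x":-1.2,"y":0.13,"z":0,"rx":0,"ry":0,"rz":0},{"x":-1.2,"y":0.13,"z":0,"rx":0,"ry":0,"rz":0},{"x":-1.0,"y":0.11,"z":0.5,"rx":0,"ry":0,"rz":0},{"x":0,"y":0,"z":3,"rx":0,"ry":0,"rz":0},{"x":0,"y":0,"z":3,"rx":0,"ry":0,"rz":0},{"x":0,"y":0,"z":3,"rx":0,"ry":0,"rz":0},{"x":0,"y":0,"z":3,"rx":0.6,"ry":5,"rz":0},{"x":0,"y":0,"z":3,"rx":0.6,"ry":5,"rz":0}]' 0; python3 -m pendant '[{"x":0,"y":0,"z":3,"rx":0,"ry":0,"rz":0},{"x":0,"y":0,"z":1.5,"rx":0,"ry":0,"rz":0},{"x":0,"y":0,"z":0,"rx":0,"ry":0,"rz":0}]' 0; python3 at.py; python3 - <<'E'
from h import *
b=cv2.resize(camera("side")[110:210,195:295],None,fx=5,fy=5,interpolation=cv2.INTER_CUBIC)
cv2.imwrite("pics/c6.png",b)
E
```

```text
time_s: 9.72
position: [0.5134, 0.2093, 0.2342]
ee_rot: [[0.112, 0.994, -0.004], [0.994, -0.112, 0.002], [0.002, -0.004, -1.0]]
contact_force: [1.1, 0.7, -0.6]
finger_gap: 0.0003
gripper_force: 0.0
time_s: 9.97
position: [0.5172, 0.2085, 0.2807]
ee_rot: [[0.117, 0.993, 0.005], [0.993, -0.117, 0.003], [0.003, 0.005, -1.0]]
contact_force: [0.4, 1.0, 0.2]
finger_gap: 0.0001
gripper_force: 0.0
box [-0.0536  0.0309  0.2807] [-34.  14.   9.  98.  -2.  68. -31.]
```

View pics/c6.png

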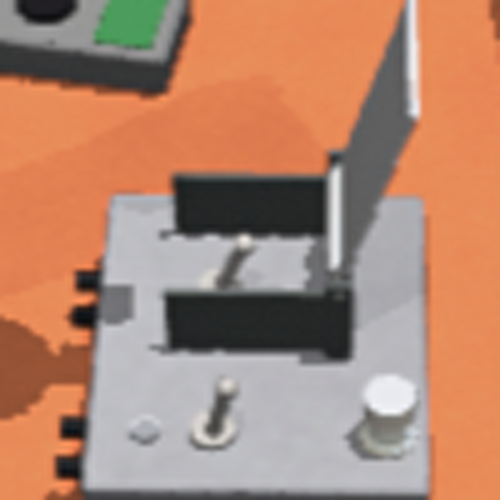

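The toggle now leans to the back with its ball at (244,242). The spare and the jar look untouched. I check the ball's ray against the expected "on" position while moving over the guard.

```bash
python3 - <<'E'
from pose import *
print("ball px",195+244/5-.5,110+242/5-.5)
for th in(0,.4,.6,.7,.8): print(th,proj("side",w(q,(-22+34*np.sin(th-.4),30,52+34*np.cos(th-.4)))))
E
python3 -m pendant '[{"x":2.2,"y":-0.25,"z":0,"rx":0,"ry":0,"rz":0},{"x":2.2,"y":-0.25,"z":0,"rx":0,"ry":0,"rz":0},{"x":2.2,"y":-0.25,"z":0,"rx":0,"ry":0,"rz":0},{"x":2.2,"y":-0.25,"z":0,"rx":0,"ry":0,"rz":0},{"x":2.2,"y":-0.25,"z":0,"rx":0,"ry":0,"rz":0},{"x":2.2,"y":-0.25,"z":0,"rx":0,"ry":0,"rz":0},{"x":2.2,"y":-0.25,"z":0,"rx":0,"ry":0,"rz":0},{"x":2.0,"y":-0.2,"z":0,"rx":0,"ry":0,"rz":0}]' 0; python3 at.py
```

```text
ball px 243.3 157.9
0 [232.65474535 159.07487201]
0.4 [237.82648126 158.37016672]
0.6 [240.49816547 158.55918106]
0.7 [241.80573422 158.78802443]
0.8 [243.07583512 159.103322  ]
time_s: 10.68
position: [0.6897, 0.1884, 0.2745]
ee_rot: [[0.116, 0.993, -0.003], [0.993, -0.116, -0.002], [-0.002, -0.003, -1.0]]
contact_force: [-0.6, 1.2, 0.5]
finger_gap: -0.0001
gripper_force: 0.0
box [0.12   0.03   0.2745] [-26.  31.  11.  74.  -6.  75. -21.]
```

The ball matches 0.8 (on). I descend behind the guard and pull it forward.

```bash
python3 -m pendant '[{"x":0,"y":0,"z":-1.6,"rx":0,"ry":0,"rz":0},{"x":0,"y":0,"z":-1.6,"rx":0,"ry":0,"rz":0},{"x":0,"y":0,"z":-1.6,"rx":0,"ry":0,"rz":0},{"x":0,"y":0,"z":-1.6,"rx":0,"ry":0,"rz":0},{"x":0,"y":0,"z":-1.4,"rx":0,"ry":0,"rz":0},{"x":0,"y":0,"z":0,"rx":0,"ry":0,"rz":0}]' 0; python3 at.py; python3 -m pendant '[{"x":-1,"y":0.11,"z":0,"rx":0,"ry":0,"rz":0},{"x":-1,"y":0.11,"z":0,"rx":0,"ry":0,"rz":0},{"x":-1,"y":0.11,"z":0,"rx":0,"ry":0,"rz":0},{"x":-1,"y":0.11,"z":0,"rx":0,"ry":0,"rz":0},{"x":-0.8,"y":0.09,"z":0,"rx":0,"ry":0,"rz":0},{"x":-0.8,"y":0.09,"z":0,"rx":0,"ry":0,"rz":0},{"x":-0.8,"y":0.09,"z":0,"rx":0,"ry":0,"rz":0},{"x":-0.6,"y":0.07,"z":0,"rx":0,"ry":0,"rz":0}]' 0; python3 at.py; cat > g.py <<'E'
from h import *
a=cv2.imread("pics/side0.png")
b=camera("side"); cv2.imwrite("pics/now.png",b)
m=(cv2.absdiff(a,b).max(2)>40).astype(np.uint8)
print("changed px guard area",m[140:170,213:265].sum(),"spare/jar",m[183:222,213:285].sum(), "spool",m[160:182,165:187].sum())
E
python3 g.py
```

```text
time_s: 11.18
position: [0.6867, 0.1883, 0.1933]
ee_rot: [[0.116, 0.993, -0.008], [0.993, -0.116, -0.003], [-0.004, -0.008, -1.0]]
contact_force: [-0.1, -1.1, -0.8]
finger_gap: 0.0002
gripper_force: 0.0
box [0.1171 0.0296 0.1933] [-26.  34.  11.  80.  -6.  67. -21.]
time_s: 11.85
position: [0.6185, 0.1966, 0.1983]
ee_rot: [[0.116, 0.993, -0.001], [0.993, -0.116, -0.001], [-0.001, -0.001, -1.0]]
contact_force: [0.7, -0.3, 0.1]
finger_gap: 0.0002
gripper_force: 0.0
box [0.0484 0.0302 0.1983] [-29.  28.  10.  91.  -5.  62. -24.]
changed px guard area 1233 spare/jar 127 spool 3
```

```bash
python3 -m pendant '[{"x":-0.6,"y":0.07,"z":0,"rx":0,"ry":0,"rz":0},{"x":-0.6,"y":0.07,"z":0,"rx":0,"ry":0,"rz":0},{"x":0,"y":0,"z":0,"rx":0,"ry":0,"rz":0},{"x":0,"y":0,"z":0,"rx":0,"ry":0,"rz":0},{"x":0,"y":0,"z":0,"rx":0,"ry":0,"rz":0},{"x":0,"y":0,"z":0,"rx":0,"ry":0,"rz":0},{"x":0,"y":0,"z":0,"rx":0,"ry":0,"rz":0}]' 0; python3 g.py; python3 -m pendant '[{"x":0,"y":0,"z":3,"rx":0,"ry":0,"rz":0},{"x":0,"y":0,"z":3,"rx":0,"ry":0,"rz":0},{"x":0,"y":0,"z":3,"rx":0,"ry":0,"rz":0},{"x":0,"y":0,"z":0,"rx":0,"ry":0,"rz":0},{"x":0,"y":0,"z":0,"rx":0,"ry":0,"rz":0},{"x":0,"y":0,"z":0,"rx":0,"ry":0,"rz":0},{"x":0,"y":0,"z":0,"rx":0,"ry":0,"rz":0}]' 0; python3 g.py; python3 at.py
```

```text
time_s: 12.48
position: [0.6076, 0.1976, 0.1981]
ee_rot: [[0.116, 0.993, -0.001], [0.993, -0.116, -0.001], [-0.001, -0.001, -1.0]]
contact_force: [-0.2, -0.2, 0.2]
finger_gap: -0.0005
gripper_force: 0.0
changed px guard area 935 spare/jar 98 spool 9
time_s: 13.12
position: [0.6068, 0.1976, 0.2868]
ee_rot: [[0.116, 0.993, -0.003], [0.993, -0.116, -0.001], [-0.002, -0.003, -1.0]]
contact_force: [-0.3, 0.2, -0.3]
finger_gap: -0.0002
gripper_force: 0.0
changed px guard area 754 spare/jar 54 spool 23
box [0.0367 0.03   0.2867] [-30.  23.  11.  86.  -4.  72. -25.]
```

```bash
python3 -m pendant '[{"x":-3,"y":1,"z":0.5,"rx":0,"ry":0,"rz":0},{"x":-3,"y":1,"z":0.5,"rx":0,"ry":0,"rz":0},{"x":-3,"y":2,"z":0,"rx":0,"ry":0,"rz":0},{"x":-3,"y":2,"z":0,"rx":0,"ry":0,"rz":0},{"x":-2,"y":3,"z":0,"rx":0,"ry":0,"rz":0},{"x":-2,"y":3,"z":0,"rx":0,"ry":0,"rz":0},{"x":-1,"y":3,"z":0,"rx":0,"ry":0,"rz":0},{"x":-1,"y":3,"z":0,"rx":0,"ry":0,"rz":0}]' 0;python3 -m pendant '[{"x":-1,"y":3,"z":0,"rx":0,"ry":0,"rz":0},{"x":-1,"y":3,"z":0,"rx":0,"ry":0,"rz":0},{"x":-1,"y":3,"z":0,"rx":0,"ry":0,"rz":0},{"x":-1,"y":3,"z":0,"rx":0,"ry":0,"rz":0},{"x":-1,"y":3,"z":0,"rx":0,"ry":0,"rz":0},{"x":-1,"y":3,"z":0,"rx":0,"ry":0,"rz":0},{"x":-1,"y":3,"z":0,"rx":0,"ry":0,"rz":0},{"x":0,"y":0,"z":0,"rx":0,"ry":0,"rz":0}]' 0 | head -2; cat >>g.py <<'E'
for n,r in(("side",(120,230,190,300)),("top",(155,245,185,305))):
    a=cv2.imread(f"pics/{n}0.png");b=camera(n)
    m=(cv2.absdiff(a,b).max(2)>40).astype(np.uint8)[r[0]:r[1],r[2]:r[3]]
    k,l,s,c=cv2.connectedComponentsWithStats(m)
    print(n,[(int(x[0]+r[2]),int(x[1]+r[0]),*map(int,x[2:])) for x in s[1:] if x[4]>3])
E
python3 g.py
```

```text
time_s: 13.83
position: [0.4258, 0.3789, 0.2976]
ee_rot: [[0.115, 0.993, -0.002], [0.993, -0.115, -0.001], [-0.001, -0.002, -1.0]]
contact_force: [0.5, 0.1, 0.1]
finger_gap: -0.0001
gripper_force: 0.0
time_s: 14.5
position: [0.3517, 0.5934, 0.2954]
changed px guard area 0 spare/jar 0 spool 0
side []
top []
```

Both views of the box now match the starting pictures with no changed pixels: the guard is shut and the spare, jar and spool have not moved. The toggle was seen fully on before the guard closed.

```bash
python3 -c "
from workcell import *
print(hand_in())"
```

```text
the job is handed in; nothing more can be done
None
```

I lifted the guard open with a finger back, flipped the toggle fully over towards the hinge, tipped the guard shut again and handed the job in at about 14.5 s of the 54 s; the spare toggle, jar and spool show no change in the camera views.

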